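# Load a seal stone under the spring flap of a carving bed

### The arm

A 7-joint arm with a two-finger parallel gripper is mounted at the origin on the work surface. World frame = base frame: x ahead of the robot, y to its left, z up, the work surface at z = 0. Lengths are in m, angles in rad, forces in N, time in s.
With the tool pointing down it reaches from about 0.425 to 0.875 m from the base axis. Payload 4.7 kg.
Tool frame: the origin (TCP) lies midway between the tips of the shut fingers; the grasp point (between the pads) lies 19 mm behind it (ctrl.grip_point_offset is the distance from the TCP to the grasp point, in m); z points along the fingers, y is the line along which they close (so a half turn about z gives the same grasp; the last joint's range is limited). The gripper opens to 87 mm and grips with 3 to 60 N. Pads are 19 mm wide; open, the fingers measure 117 mm over their backs; the gripper's body (75 mm by 190 mm) begins 51 mm behind the grasp point.
Start: joints at [1.282, 0.321, -0.07, 1.45, 0.023, 1.371, -0.057], TCP at [0.194, -0.62, 0.223] pointing down, gripper open.
Joint ranges: [-2.86, 2.86], [-0.3, 2.09], [-1.38, 1.24], [0.06, 2.45], [-1.56, 4.7], [0.09, 2.05], [-2.69, 2.69]. Speed limits (rad/s): [2.57, 2.57, 3.14, 3.14, 3.14, 3.14, 3.14].

### API

Orientations are given as a rotation vector (axis times angle).
In Python, from bench import ctrl gives the robot as it stands. The module is installed in compiled form; this text tells all that it offers.
- The arm moves only by the shell command python3 -m handwheel 'ROWS' [OPENING] [FORCE]. ROWS is JSON, a list of rows, each an object of numbers: "x", "y", "z": the shift along the tool's x, y, z in m; "wx", "wy", "wz": the turn, a rotation vector about the tool's x, y, z in degrees. A call has 1 to 10 rows; each row is the pose to reach, as a shift and turn from the pose commanded when the call began, along the tool's axes at that moment; what a row does not reach only later rows make up. A row lasts 1/12 s, in which the tool goes at most 41.7 mm and 7.16 degrees, less where a joint would pass 70% of its speed; a pose out of reach is approached as far as the arm can. A call with a gripper value outside its range is refused whole. OPENING is the finger opening in m, from 0 to 0.087, set as the call begins (- or left out, the last holds). The fingers move at their own pace and stop on an object; FORCE is the grip in N (left out, the last holds). Time passes only in rows, so rows that repeat a pose let the fingers close. It gives the time, the measured TCP pose, the force, the opening and the grip force at its end, in the units of the state.
- ctrl.get_state(): the state, without advancing time (a new reading comes with each control period).
- ctrl.get_image(name): name is "scene" or "top" or "wrist"; returns a dict with "image" (400x640x3 uint8, red, green, blue), "K" (3x3 intrinsics, pixels), "world_to_cam" (4x4, takes a point from world to camera coordinates); the wrist camera has in their place "hand_eye" (4x4, takes a point from camera to tool coordinates, whose origin is the TCP and whose axes are the flange's). Camera axes: x right, y down, z forward; pixel columns grow to the right and rows downward; lengths in m; the calibration is good to about 2 mm. A picture is of the moment at which its call begins: read the wrist's pose just before it. There is no depth.
- ctrl.close_job(): hands the job in; it is judged then, once.
The state is a dict: "time": time; "joint_positions": joint angles; "qd": joint speeds; "joint_torque": joint torques, N m; "position": TCP position; "tool_rot": TCP orientation; "ft_force": force on the tool from outside, world axes, zero at the start; "torque": the same for the moment, N m; "grip_width": opening from 0.0 (shut) to 1.0 (fully open); "grip_force": force on a finger pad.
Only numpy, scipy, OpenCV 4.12 (cv2) and the standard library are available. Lean on these libraries where they do the work, as an engineer would, in place of code of your own. Each camera call takes 0.05 s, during which the arm holds its last target. There are 200 camera calls.

### The job

With a fingertip, press down the orange pad so that the spring flap of the carving bed rises, and keep holding it open while the other finger pushes the red stone along its channel, under the flap, until it is fully home against the end stop. Then let the flap close on the stone so that it is clamped, and move clear. Only push the stone, never lift or pick it up, do not let the flap come down on it before it is home, and leave everything else where it is.

Things in the scene. Friction and masses are not known exactly. Their poses are not given: they have to be found in the camera images.
- bed: Fixed wooden seal-carving bed. Origin on the table, under the channel's centre line, at the flap's front edge; +x = push direction (along the channel to the end stop), +y = side of the orange pad, z up. Channel from x -150 to +56 mm, 48 mm wide, floor 6 mm above the table, low rails either side with tops 12 mm up. Flap over x 0 to 50, y -22 to +30 mm.
- end_stop (a point): Middle of the face of the dark end stop at the channel's far end, bed x = +56 mm, 12 mm above the table (the stop's top is at 18 mm).
- hinge (a point): Point on the hinge rod at the flap's front edge: bed x 0, y +34 mm, 26 mm above the table. The rod runs along the bed's x from -148 to +52 mm; rod and brackets reach 30 mm up, between the channel and the pad.
- flap (a joint): Angle (rad) of the rocker (flap and press wing in one) about the hinge rod. 0 = shut: the aluminium flap droops into the channel and blocks the stone, which cannot push it open. 0.30 = flap level, lying on the stone. 0.65 = fully open, its limit. A spring shuts it: about 8 to 12 N down on the middle of the pad's width holds it open; above 0.45 the stone passes freely.
- press_pad (a point): Middle of the top of the orange pad on the press wing: 190 mm long (bed x -143 to +47 mm), 28 mm wide; the wing spans y +36 to +76 mm. Shut: this point is 34 mm above the table, y +59 mm; at joint 0.55 it is 19 mm up, at 0.65 17 mm, sloping down outwards. A finger may press anywhere along it and slide along while pressing, level with the other in the channel, 50 to 70 mm apart.
- stone: Dark red seal-stone blank, 64 mm long (its x, along the channel), 44 mm wide, 18 mm thick, about 130 g, loose, flat in the channel in front of the flap. Origin at the centre of its underside (6 mm above the table). Home against the stop, its origin is at bed x +24 mm and its rear face at x -8 mm, still outside the flap.
- paperweight: Bystander, to be left alone: green glass paperweight bar, 170 x 28 x 16 mm, lying; origin at the centre of its underside.
- brush: Bystander, to be left alone: bamboo writing brush, 220 mm, lying; origin below its middle.
- spare: Bystander, to be left alone: yellowish spare seal stone standing upright, 28 x 28 x 60 mm; origin at the centre of its underside.
- tin: Bystander, to be left alone: round blue ceramic jar of seal paste, 56 mm across, 34 mm tall; origin at the centre of its underside.
- ink: Bystander, to be left alone: green glass ink bottle with black cap, 42 mm across, 85 mm tall; origin at the centre of its underside.
- bowl: Bystander, to be left alone: white ink bowl, 100 mm across, 42 mm tall; origin at the centre of its underside.
Mind the look-alikes: they are no part of the job. What is shaped like the stone but yellow is not meant.

How it is judged:
By the outcome, as a careful person would: the job done as asked, in the order asked, and still so for the second after the job is handed in, with the robot touching nothing.
It also fails if it takes over 48 s, if anything falls off the work surface, if the arm or the gripper's body presses on something with over 40 N, if the wrist force passes 120 N, or if a joint passes its speed limit or range.

## Working session

There is one attempt and no reset: what is moved stays moved. The work goes in short steps, Python scripts to look and compute and a shell command to move; the robot and the scene stay as the last step left them, time stands still between calls to the robot, and variables do not carry over. Pictures are saved under pics/ and viewed, at most 10 in all, crops included, and the job is handed in when it is done.

```bash
mkdir -p pics; python3 - <<'E'
from bench import ctrl
import cv2, numpy as np
s=ctrl.get_state(); print({k:np.round(v,3).tolist() for k,v in s.items()})
for n in("top","scene"):
    d=ctrl.get_image(n); cv2.imwrite(f"pics/{n}0.png",d["image"][:,:,::-1]); print(n,d["K"].tolist(),np.round(d["world_to_cam"],4).tolist())
E
```

```text
{'time': 0.0, 'joint_positions': [1.282, 0.322, -0.07, 1.452, 0.023, 1.371, -0.057], 'qd': [0.002, -0.002, 0.0, 0.002, -0.001, -0.0, 0.0], 'joint_torque': [-0.0, -49.13, -0.404, -31.253, -0.064, 0.044, 0.0], 'position': [0.194, -0.62, 0.221], 'tool_rot': [-3.104, -0.474, 0.001], 'ft_force': [-0.314, 0.346, -0.359], 'torque': [0.044, -0.0, 0.016], 'grip_force': 0.0, 'grip_width': 0.999}
top [[481.6533606645046, 0.0, 316.97158866685317], [0.0, 481.6533606645046, 196.5499895239591], [0.0, 0.0, 1.0]] [[-0.1103, -0.9939, -0.0047, 0.1327], [-0.9669, 0.1084, -0.2309, 0.547], [0.23, -0.021, -0.973, 1.153], [0.0, 0.0, 0.0, 1.0]]
scene [[449.1556442833718, 0.0, 325.3015691918717], [0.0, 449.1556442833718, 198.44924344367803], [0.0, 0.0, 1.0]] [[0.0204, 0.9998, -0.0035, -0.1136], [0.866, -0.0195, -0.4997, -0.4229], [-0.4997, 0.0071, -0.8662, 1.3646], [0.0, 0.0, 0.0, 1.0]]
```

View pics/top0.png

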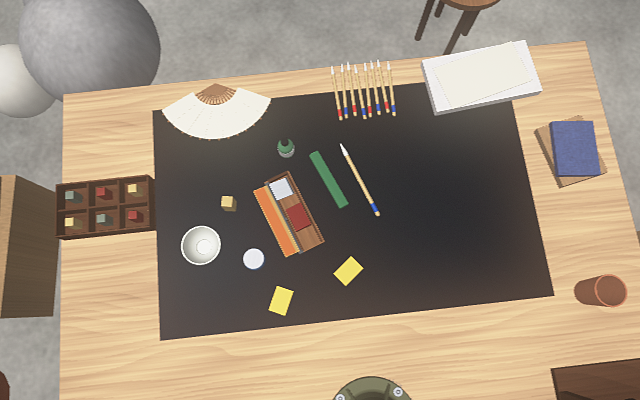

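View pics/scene0.png

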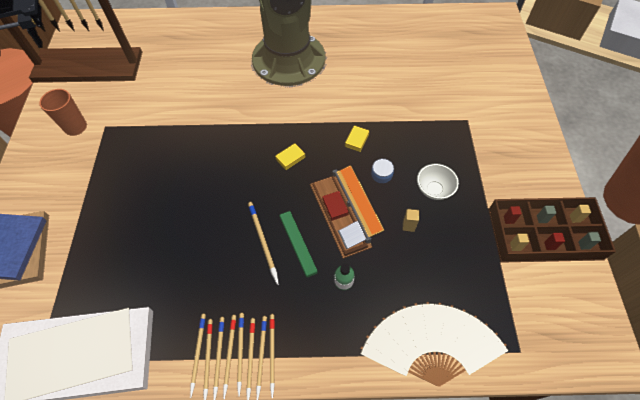

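The top view shows the bed at about (290,213), the orange pad on its left side, the red stone at (298,217), and the aluminium flap at (280,188). The push direction is up and slightly left in the image, away from the robot. The spare is at (228,202), the ink at (286,148) and the paperweight at (328,180).

```bash
cat > h.py <<'E'
from bench import ctrl
import cv2, numpy as np
from scipy.spatial.transform import Rotation as R
def ray(px,d,z,T=None):
    """pixels -> world points on plane z; T = tool pose for the wrist camera"""
    C=np.linalg.inv(d["world_to_cam"]) if "world_to_cam" in d else T@d["hand_eye"]
    px=np.atleast_2d(px).astype(float)
    v=(np.c_[px,np.ones(len(px))]@np.linalg.inv(d["K"]).T)@C[:3,:3].T
    return C[:3,3]+v*((z-C[2,3])/v[:,2])[:,None]
def tool(s):
    T=np.eye(4);T[:3,:3]=R.from_rotvec(s["tool_rot"]).as_matrix();T[:3,3]=s["position"];return T
def mask(im,lo,hi,box=None):
    m=cv2.inRange(cv2.cvtColor(im,cv2.COLOR_RGB2HSV),lo,hi)
    if box: z=np.zeros_like(m);a,b,c,e=box;z[b:e,a:c]=m[b:e,a:c];m=z
    return m
def big(m):
    return max(cv2.findContours(m,cv2.RETR_EXTERNAL,cv2.CHAIN_APPROX_NONE)[0],key=cv2.contourArea)[:,0]
E
python3 - <<'E'
from h import *
for n,box in(("top",(240,160,340,270)),("scene",(300,150,400,270))):
    d=ctrl.get_image(n)
    for nm,lo,hi,z in(("pad",(8,150,140),(20,255,255),.034),("stone",(0,120,60),(4,255,200),.024)):
        c=big(mask(d["image"],lo,hi,box)); p=ray(c,d,z)[:,:2]
        r=cv2.minAreaRect((p*1000).astype(np.float32)); print(n,nm,len(c),np.round(r[0],1),np.round(r[1],1),round(r[2],1))
E
```

```text
top pad 146 [514.3 186.6] [189.6  26. ] 20.7
top stone 77 [520.8 125. ] [63.8 43. ] 20.4
scene pad 208 [513.5 184.5] [195.2  38.3] 20.9
scene stone 75 [522.7 126.7] [67.  44.4] 19.9
```

```bash
python3 -m handwheel '[{"x":0.036,"y":-0.022,"wz":-3},{"x":0.072,"y":-0.044,"wz":-3},{"x":0.108,"y":-0.066,"wz":-3},{"x":0.144,"y":-0.089,"wz":-3},{"x":0.18,"y":-0.111,"wz":-3},{"x":0.215,"y":-0.134,"wz":-3},{"x":0.25,"y":-0.156,"wz":-3},{"x":0.287,"y":-0.178,"wz":-3},{"x":0.323,"y":-0.2,"wz":-3},{"x":0.359,"y":-0.223,"wz":-3}]' 0.055 10; cat > where.py <<'E'
from h import *
s=ctrl.get_state();T=tool(s);a=np.radians(20.6);B=np.array([[np.cos(a),np.sin(a),0],[-np.sin(a),np.cos(a),0],[0,0,1]])
O=np.array([.580,.1483,0])
print("t",s["time"],"bed mm",np.round(B@(T[:3,3]-O)*1e3,1),"toolx yaw",np.round(np.degrees(np.arctan2(T[1,0],T[0,0])),2),"toolz",np.round(T[:3,2],4),"F bed",np.round(B@s["ft_force"],1),"w",s["grip_width"]*87)
E
python3 where.py
```

```text
t 0.2 bed mm [-632.  -583.4  221.9] toolx yaw 17.35 toolz [-4.0e-04  1.1e-03 -1.0e+00] F bed [ 0.  -0.2 -1. ] w 87.1348789678626invalid input at $[0]: expected keys x, y, z, wx, wy, wz
```

```bash
python3 -m handwheel '[{"x":0.036,"y":-0.022,"z":0,"wx":0,"wy":0,"wz":3},{"x":0.072,"y":-0.044,"z":0,"wx":0,"wy":0,"wz":-3},{"x":0.108,"y":-0.066,"z":0,"wx":0,"wy":0,"wz":-3},{"x":0.144,"y":-0.089,"z":0,"wx":0,"wy":0,"wz":-3},{"x":0.18,"y":-0.111,"z":0,"wx":0,"wy":0,"wz":-3},{"x":0.215,"y":-0.134,"z":0,"wx":0,"wy":0,"wz":-3},{"x":0.25,"y":-0.156,"z":0,"wx":0,"wy":0,"wz":-3},{"x":0.287,"y":-0.178,"z":0,"wx":0,"wy":0,"wz":-3},{"x":0.323,"y":-0.2,"z":0,"wx":0,"wy":0,"wz":-3},{"x":0.359,"y":-0.223,"z":0,"wx":0,"wy":0,"wz":-3}]' 0.055 10; python3 where.py
```

```text
time: 1.03
position: [0.4671, -0.3034, 0.2227]
tool_rot: [3.092, 0.555, 0.0]
ft_force: [0.9, 0.3, 0.3]
grip_width: 0.629
grip_force: 0.0
t 1.0333 bed mm [-264.6 -383.1  222.7] toolx yaw 20.34 toolz [ 2.e-04 -5.e-04 -1.e+00] F bed [ 1.  -0.   0.3] w 54.731619419239024
```

```bash
python3 -m handwheel '[{"x":0.015,"y":-0.038,"z":0,"wx":0,"wy":0,"wz":0},{"x":0.029,"y":-0.076,"z":0,"wx":0,"wy":0,"wz":0},{"x":0.043,"y":-0.114,"z":0,"wx":0,"wy":0,"wz":0},{"x":0.058,"y":-0.152,"z":0,"wx":0,"wy":0,"wz":0},{"x":0.072,"y":-0.19,"z":0,"wx":0,"wy":0,"wz":0},{"x":0.086,"y":-0.228,"z":0,"wx":0,"wy":0,"wz":0},{"x":0.1,"y":-0.266,"z":0,"wx":0,"wy":0,"wz":0},{"x":0.115,"y":-0.304,"z":0.01,"wx":0,"wy":0,"wz":0},{"x":0.13,"y":-0.34,"z":0.02,"wx":0,"wy":0,"wz":0},{"x":0.138,"y":-0.376,"z":0.03,"wx":0,"wy":0,"wz":0}]' 0.055 && python3 -m handwheel '[{"x":0.007,"y":-0.03,"z":0.02,"wx":0,"wy":0,"wz":0},{"x":0.007,"y":-0.038,"z":0.04,"wx":0,"wy":0,"wz":0},{"x":0.007,"y":-0.038,"z":0.05,"wx":0,"wy":0,"wz":0},{"x":0.007,"y":-0.038,"z":0.05,"wx":0,"wy":0,"wz":0}]'; python3 where.py; python3 - <<'E'
from h import *
T=tool(ctrl.get_state());d=ctrl.get_image("wrist");cv2.imwrite("pics/w1.png",d["image"][:,:,::-1]);np.save("w1.npy",{"d":d,"T":T},allow_pickle=True)
print(np.round(d["hand_eye"],3).tolist())
E
```

```text
time: 1.87
position: [0.465, 0.0978, 0.1926]
tool_rot: [3.092, 0.556, 0.003]
ft_force: [1.1, -0.7, -0.4]
grip_width: 0.631
grip_force: 0.0
time: 2.2
position: [0.4563, 0.1327, 0.1403]
tool_rot: [3.091, 0.557, -0.007]
ft_force: [-0.5, -0.7, 1.1]
grip_width: 0.632
grip_force: 0.0
t 2.2 bed mm [-121.3   28.9  140.3] toolx yaw 20.42 toolz [-0.0045 -0.0012 -1.    ] F bed [-0.7 -0.5  1.1] w 55.01396388682253
[[-0.0, -0.956, -0.292, 0.081], [1.0, -0.0, 0.0, -0.0], [-0.0, -0.292, 0.956, -0.162], [0.0, 0.0, 0.0, 1.0]]
```

View pics/w1.png

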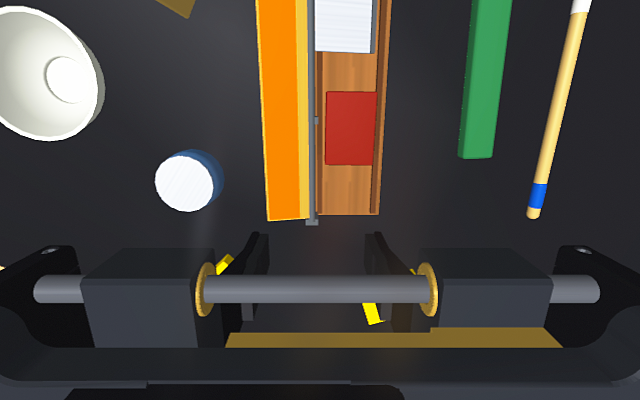

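The wrist view shows the pad at columns 258–310, the stone at (350,128), the flap's front edge at row 52, and the fingers at the bottom near (258,250) and (375,250). I'll refine the poses from this view.

```bash
python3 - <<'E'
from h import *
q=np.load("w1.npy",allow_pickle=True).item();d,T=q["d"],q["T"]
a=np.radians(20.6);B=np.array([[np.cos(a),np.sin(a)],[-np.sin(a),np.cos(a)]]);O=np.array([.580,.1483])
c=big(mask(d["image"],(0,120,60),(4,255,220),(315,60,385,200)))
r=cv2.minAreaRect(((ray(c,d,.024,T)[:,:2]-O)@B.T*1e3).astype(np.float32));print("stone",np.round(r[0],1),np.round(r[1],1),round(r[2],2))
for z,px in((.034,[(268,220)]),(.012,[(380,214),(376,214),(391,20),(387,20)])): print(np.round((ray(px,d,z,T)[:,:2]-O)@B.T*1e3,1).tolist())
c=big(mask(d["image"],(8,150,140),(17,255,255),(240,0,320,230)));p=(ray(c,d,.034,T)[:,:2]-O)@B.T*1e3
print("pad y",p[:,1].min(),p[:,1].max(),"x",p[:,0].min())
l=cv2.fitLine(p[(p[:,1]>65)&(p[:,0]<-20)].astype(np.float32),cv2.DIST_L2,0,.01,.01).ravel();print(l)
E
```

```text
stone [-62.5  -0.3] [43.5 62.8] 89.35
[[-144.2, 74.1]]
[[-146.8, -34.1], [-146.7, -30.1], [25.0, -33.4], [25.0, -30.0]]
pad y 45.291730208480516 72.53305144288626 x -143.1714107448699
[ 9.9996686e-01  8.1440546e-03 -8.1991432e+01  7.1904655e+01]
```

```bash
python3 -m handwheel '[{"x":0,"y":-0.001,"z":0.03,"wx":0,"wy":0,"wz":-0.2},{"x":0,"y":-0.001,"z":0.06,"wx":0,"wy":0,"wz":-0.2},{"x":0,"y":-0.001,"z":0.085,"wx":0,"wy":0,"wz":-0.2},{"x":0,"y":-0.001,"z":0.095,"wx":0,"wy":0,"wz":-0.2},{"x":0,"y":-0.001,"z":0.1,"wx":0,"wy":0,"wz":-0.2},{"x":0,"y":-0.001,"z":0.1,"wx":0,"wy":0,"wz":-0.2}]'; python3 where.py;  python3 -m handwheel '[{"x":0,"y":0,"z":0.004,"wx":0,"wy":0,"wz":0},{"x":0,"y":0,"z":0.008,"wx":0,"wy":0,"wz":0},{"x":0,"y":0,"z":0.012,"wx":0,"wy":0,"wz":0},{"x":0,"y":0,"z":0.016,"wx":0,"wy":0,"wz":0},{"x":0,"y":0,"z":0.019,"wx":0,"wy":0,"wz":0},{"x":0,"y":0,"z":0.021,"wx":0,"wy":0,"wz":0},{"x":0,"y":0,"z":0.021,"wx":0,"wy":0,"wz":0}]'; python3 where.py
```

```text
time: 2.75
position: [0.4583, 0.1335, 0.0427]
tool_rot: [-3.092, -0.557, 0.0]
ft_force: [0.5, -0.3, -0.4]
grip_width: 0.63
grip_force: 0.0
t 2.75 bed mm [-119.1   28.9   42.7] toolx yaw 20.44 toolz [-3.e-04 -0.e+00 -1.e+00] F bed [ 0.3 -0.5 -0.4] w 54.77205405842869
time: 3.33
position: [0.4591, 0.1353, 0.0226]
tool_rot: [-3.091, -0.561, -0.004]
ft_force: [-0.8, 0.3, 8.4]
grip_width: 0.635
grip_force: 4.3
t 3.3333 bed mm [-117.7   30.3   22.6] toolx yaw 20.56 toolz [ 2.6e-03  8.0e-04 -1.0e+00] F bed [-0.6  0.6  8.4] w 55.20563316010233
```

```bash
python3 -m handwheel '[{"x":0,"y":0,"z":0.002,"wx":0,"wy":0,"wz":0},{"x":0,"y":0,"z":0.0035,"wx":0,"wy":0,"wz":0},{"x":0,"y":0,"z":0.0035,"wx":0,"wy":0,"wz":0}]'; python3 where.py; python3 - <<'E'
from h import *
d=ctrl.get_image("wrist");cv2.imwrite("pics/w2.png",d["image"][:,:,::-1])
d=ctrl.get_image("scene");cv2.imwrite("pics/s2.png",cv2.resize(d["image"][140:280,280:430,::-1],None,fx=4,fy=4))
E
```

```text
time: 3.58
position: [0.4594, 0.1348, 0.0194]
tool_rot: [3.091, 0.56, 0.004]
ft_force: [-1.2, -0.3, 11.2]
grip_width: 0.635
grip_force: 5.0
t 3.5833 bed mm [-117.7   29.8   19.4] toolx yaw 20.55 toolz [ 0.0029 -0.     -1.    ] F bed [-1.2  0.1 11.2] w 55.27682652265557
```

View pics/w2.png

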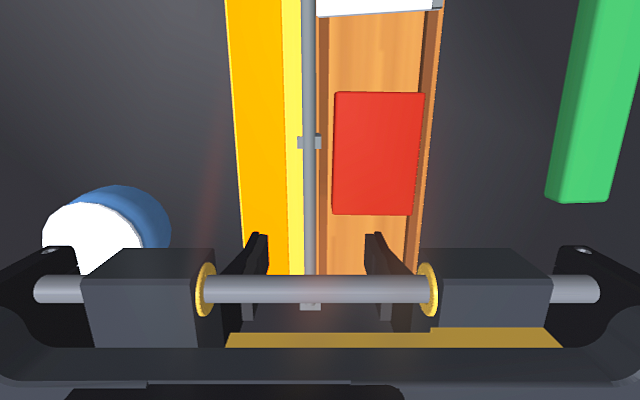

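View pics/s2.png

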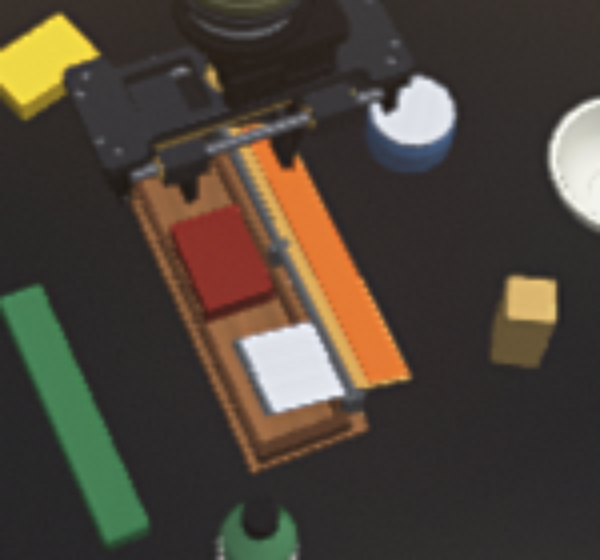

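The flap is up, its side edge lifted clear in the scene crop. The stone lies ahead of the right finger at (378,152) in the wrist view. Now pushing while the pad stays pressed.

```bash
python3 -m handwheel '[{"x":0.006,"y":0,"z":0.0005,"wx":0,"wy":0,"wz":0},{"x":0.012,"y":0,"z":0.0005,"wx":0,"wy":0,"wz":0},{"x":0.017,"y":0,"z":0.0005,"wx":0,"wy":0,"wz":0},{"x":0.021,"y":0,"z":0.0005,"wx":0,"wy":0,"wz":0},{"x":0.026,"y":0,"z":0.0005,"wx":0,"wy":0,"wz":0},{"x":0.031,"y":0,"z":0.0005,"wx":0,"wy":0,"wz":0},{"x":0.036,"y":0,"z":0.0005,"wx":0,"wy":0,"wz":0},{"x":0.041,"y":0,"z":0.0005,"wx":0,"wy":0,"wz":0},{"x":0.046,"y":0,"z":0.0005,"wx":0,"wy":0,"wz":0},{"x":0.05,"y":0,"z":0.0005,"wx":0,"wy":0,"wz":0}]'; python3 where.py
```

```text
time: 4.52
position: [0.5013, 0.1526, 0.0173]
tool_rot: [3.091, 0.563, -0.011]
ft_force: [-9.0, 0.6, 10.2]
grip_width: 0.632
grip_force: 5.3
t 4.5167 bed mm [-72.1  31.7  17.3] toolx yaw 20.63 toolz [-0.0066 -0.0015 -1.    ] F bed [-8.2  3.7 10.2] w 54.95915314232517
```

```bash
python3 -m handwheel '[{"x":0.004,"y":0.001,"z":-0.001,"wx":0,"wy":0,"wz":0},{"x":0.008,"y":0.001,"z":-0.001,"wx":0,"wy":0,"wz":0},{"x":0.012,"y":0.001,"z":-0.001,"wx":0,"wy":0,"wz":0},{"x":0.016,"y":0.001,"z":-0.001,"wx":0,"wy":0,"wz":0},{"x":0.02,"y":0.001,"z":-0.001,"wx":0,"wy":0,"wz":0},{"x":0.024,"y":0.001,"z":-0.001,"wx":0,"wy":0,"wz":0},{"x":0.028,"y":0.001,"z":-0.001,"wx":0,"wy":0,"wz":0},{"x":0.032,"y":0.001,"z":-0.001,"wx":0,"wy":0,"wz":0},{"x":0.036,"y":0.001,"z":-0.001,"wx":0,"wy":0,"wz":0},{"x":0.04,"y":0.001,"z":-0.001,"wx":0,"wy":0,"wz":0}]'; python3 where.py
```

```text
time: 5.35
position: [0.5391, 0.1659, 0.0184]
tool_rot: [3.091, 0.563, -0.01]
ft_force: [-8.4, 0.2, 10.1]
grip_width: 0.634
grip_force: 5.3
t 5.35 bed mm [-32.1  30.9  18.4] toolx yaw 20.64 toolz [-0.0065 -0.0013 -1.    ] F bed [-7.8  3.2 10.1] w 55.16615658516489
```

```bash
python3 - <<'E'
from h import *
d=ctrl.get_image("wrist");cv2.imwrite("pics/w3.png",d["image"][:,:,::-1])
E
```

```text
(no output)
```

View pics/w3.png

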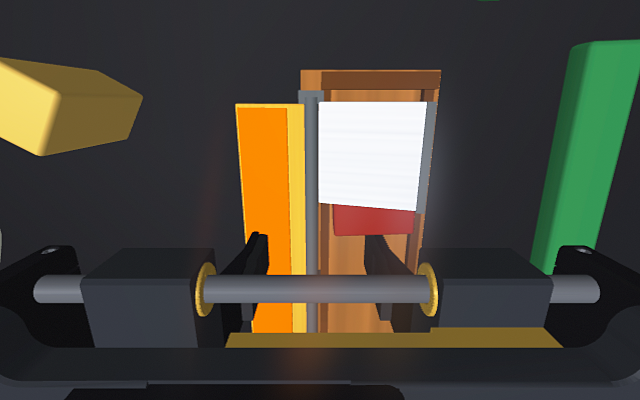

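The stone is passing under the open flap, with its rear edge at row 236 against the right finger. About 15 mm remains.

```bash
python3 -m handwheel '[{"x":0.003,"y":0,"z":0,"wx":0,"wy":0,"wz":0},{"x":0.006,"y":0,"z":0,"wx":0,"wy":0,"wz":0},{"x":0.009,"y":0,"z":0,"wx":0,"wy":0,"wz":0},{"x":0.011,"y":0,"z":0,"wx":0,"wy":0,"wz":0},{"x":0.013,"y":0,"z":0,"wx":0,"wy":0,"wz":0}]'; python3 where.py; python3 -m handwheel '[{"x":0.001,"y":0,"z":0,"wx":0,"wy":0,"wz":0},{"x":0.002,"y":0,"z":0,"wx":0,"wy":0,"wz":0},{"x":0.002,"y":0,"z":0,"wx":0,"wy":0,"wz":0}]'; python3 where.py
```

```text
time: 5.82
position: [0.5505, 0.1701, 0.0184]
tool_rot: [3.09, 0.562, -0.013]
ft_force: [-14.2, -2.5, 13.2]
grip_width: 0.633
grip_force: 7.8
t 5.8167 bed mm [-20.   30.8  18.4] toolx yaw 20.63 toolz [-0.008  -0.0021 -1.    ] F bed [-14.2   2.7  13.2] w 55.036936522037806
time: 6.07
position: [0.5505, 0.1702, 0.0183]
tool_rot: [3.089, 0.561, -0.019]
ft_force: [-15.4, -3.4, 14.9]
grip_width: 0.631
grip_force: 8.9
t 6.0667 bed mm [-19.9  30.8  18.3] toolx yaw 20.6 toolz [-0.0118 -0.004  -0.9999] F bed [-15.6   2.3  14.9] w 54.879913392974856
```

```bash
python3 -m handwheel '[{"x":0.002,"y":0,"z":0,"wx":0,"wy":0,"wz":0},{"x":0.003,"y":0,"z":0,"wx":0,"wy":0,"wz":0},{"x":0.003,"y":0,"z":0,"wx":0,"wy":0,"wz":0}]'; python3 where.py; python3 - <<'E'
from h import *
a=np.radians(20.6);B=np.array([[np.cos(a),np.sin(a)],[-np.sin(a),np.cos(a)]]);O=np.array([.580,.1483])
T=tool(ctrl.get_state());d=ctrl.get_image("wrist");im=d["image"];cv2.imwrite("pics/w4.png",im[:,:,::-1])
m=mask(im,(0,120,60),(5,255,230),(325,150,420,275));c=big(m);print(cv2.boundingRect(c))
p=(ray(c,d,.024,T)[:,:2]-O)@B.T*1e3;print("red rear x",p[:,0].min(),"y",p[:,1].min(),p[:,1].max())
# end stop near top edge (z 18)
print("stop face guess",((ray([(370,90)],d,.018,T)[:,:2]-O)@B.T*1e3).round(1))
E
```

```text
time: 6.32
position: [0.5509, 0.1703, 0.0181]
tool_rot: [3.087, 0.56, -0.028]
ft_force: [-21.6, -4.7, 20.9]
grip_width: 0.631
grip_force: 12.1
t 6.3167 bed mm [-19.5  30.8  18.1] toolx yaw 20.57 toolz [-0.0169 -0.0067 -0.9998] F bed [-21.9   3.2  20.9] w 54.86435976913588
(333, 228, 65, 10)
red rear x -8.273160491491332 y -12.902520040942305 22.09975977293949
stop face guess [[67.8  4.8]]
```

View pics/w4.png

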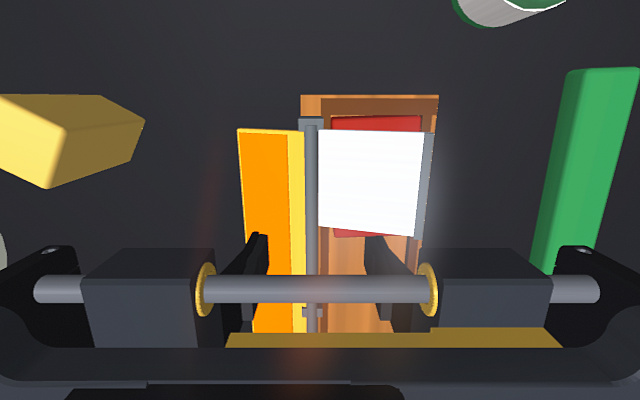

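The stone is home: its rear face is at −8.3 mm, red shows beyond the flap against the stop at row 120, and the force rises without motion. I'll back off slightly, then let the flap down and rise.

```bash
python3 -m handwheel '[{"x":-0.004,"y":0,"z":0,"wx":0,"wy":0,"wz":0},{"x":-0.008,"y":0,"z":0,"wx":0,"wy":0,"wz":0},{"x":-0.012,"y":0,"z":0,"wx":0,"wy":0,"wz":0},{"x":-0.012,"y":0,"z":0,"wx":0,"wy":0,"wz":0}]'; python3 where.py; python3 -m handwheel '[{"x":0,"y":0,"z":-0.003,"wx":0,"wy":0,"wz":0},{"x":0,"y":0,"z":-0.006,"wx":0,"wy":0,"wz":0},{"x":0,"y":0,"z":-0.009,"wx":0,"wy":0,"wz":0},{"x":0,"y":0,"z":-0.012,"wx":0,"wy":0,"wz":0},{"x":0,"y":0,"z":-0.016,"wx":0,"wy":0,"wz":0},{"x":0,"y":0,"z":-0.025,"wx":0,"wy":0,"wz":0},{"x":0,"y":0,"z":-0.04,"wx":0,"wy":0,"wz":0},{"x":-0.01,"y":0,"z":-0.07,"wx":0,"wy":0,"wz":0},{"x":-0.03,"y":0,"z":-0.11,"wx":0,"wy":0,"wz":0},{"x":-0.04,"y":0,"z":-0.13,"wx":0,"wy":0,"wz":0}]'; python3 where.py; python3 - <<'E'
from h import *
a=np.radians(20.6);B=np.array([[np.cos(a),np.sin(a)],[-np.sin(a),np.cos(a)]]);O=np.array([.580,.1483])
T=tool(ctrl.get_state());d=ctrl.get_image("wrist");im=d["image"];cv2.imwrite("pics/w5.png",im[:,:,::-1])
c=np.vstack([k[:,0] for k in cv2.findContours(mask(im,(0,120,60),(5,255,230),(300,0,440,235)),0,1)[0] if cv2.contourArea(k)>30])
p=(ray(c,d,.024,T)[:,:2]-O)@B.T*1e3;print("red x",p[:,0].min(),p[:,0].max(),"y",p[:,1].min(),p[:,1].max())
E
```

```text
time: 6.7
position: [0.5501, 0.1706, 0.021]
tool_rot: [-3.087, -0.561, -0.011]
ft_force: [-0.4, 4.3, 9.1]
grip_width: 0.63
grip_force: 4.8
t 6.7 bed mm [-20.1  31.4  21. ] toolx yaw 20.6 toolz [ 0.0061  0.0047 -1.    ] F bed [1.1 4.1 9.1] w 54.783632079188784
time: 7.53
position: [0.5101, 0.1534, 0.1514]
tool_rot: [3.091, 0.561, 0.002]
ft_force: [0.8, 0.2, 0.4]
grip_width: 0.632
grip_force: 0.0
t 7.5333 bed mm [-63.6  29.4 151.4] toolx yaw 20.59 toolz [ 1.3e-03  2.0e-04 -1.0e+00] F bed [ 0.8 -0.1  0.4] w 55.01423391469341
red x -7.768609661912913 55.438575384854374 y -21.283762025418994 23.796053786794655
```

View pics/w5.png

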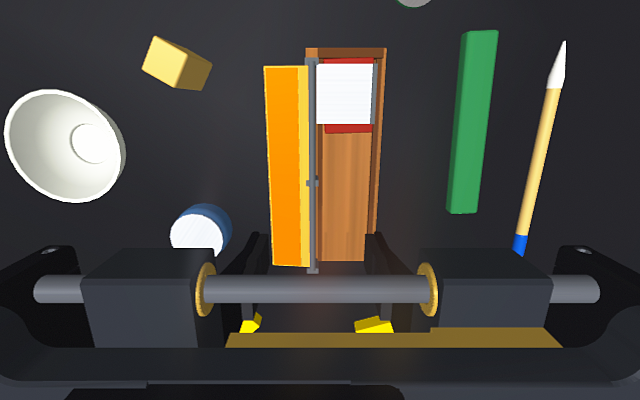

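The stone spans bed x −8 to +55.4 mm, so it is home. The flap lies level on it at (345,95), and nothing else has moved.

```bash
python3 -m handwheel '[{"x":0,"y":0,"z":-0.03,"wx":0,"wy":0,"wz":0},{"x":0,"y":0,"z":-0.04,"wx":0,"wy":0,"wz":0},{"x":0,"y":0,"z":-0.04,"wx":0,"wy":0,"wz":0},{"x":0,"y":0,"z":-0.04,"wx":0,"wy":0,"wz":0}]'; python3 -c "
from bench import ctrl
print(ctrl.close_job())"
```

```text
time: 7.92
position: [0.5108, 0.153, 0.1884]
tool_rot: [3.091, 0.56, 0.001]
ft_force: [-1.2, -0.5, -0.9]
grip_width: 0.629
grip_force: 0.0
the job is handed in; nothing more can be done
None
```

The red stone was pushed home against the end stop, the flap is closed on it, the arm is clear, and the job was handed in at about 8 s; no verdict came back.

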